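Find the full snack tin by its heft

TASK

I'm packing lunch and one of the three identical closed snack tins on the bench is the full one: pick up each tin in turn, a few centimetres clear of the bench, to feel its weight, and stand the lighter two back upright about where they were. Then finish holding the heaviest one up in the gripper, upright, still and at least 15 cm clear of the bench over the spot where it stood, touching nothing else, so I can take it from you: the program ends while holding, don't put it down. Keep the tins upright throughout and leave everything else on the bench where it is.

Things in the scene. Friction and masses are not known exactly. Their poses are not given: they have to be found in the camera images.
- tin_a: one of three look-alike closed round stainless snack tins, 62 mm diameter, 80 mm tall, straight sided, upright on the bench (top at z = 0); best gripped in its upper half; origin at the centre of its underside, z up its axis. The name says nothing of the weight: places are drawn afresh. None is over 0.55 kg; the heaviest is at least 0.2 kg heavier than each of the others, which may differ
- tin_b: one of three look-alike closed round stainless snack tins, 62 mm diameter, 80 mm tall, straight sided, upright on the bench (top at z = 0); best gripped in its upper half; origin at the centre of its underside, z up its axis. The name says nothing of the weight: places are drawn afresh. None is over 0.55 kg; the heaviest is at least 0.2 kg heavier than each of the others, which may differ
- tin_c: one of three look-alike closed round stainless snack tins, 62 mm diameter, 80 mm tall, straight sided, upright on the bench (top at z = 0); best gripped in its upper half; origin at the centre of its underside, z up its axis. The name says nothing of the weight: places are drawn afresh. None is over 0.55 kg; the heaviest is at least 0.2 kg heavier than each of the others, which may differ
- mug: white mug, 76 mm across, 85 mm tall, handle on its own +y side, loose; origin at the centre of its underside; leave it alone
- tumbler: clear glass tumbler, 70 mm across at the rim, 100 mm tall, loose; origin at the centre of its underside; leave it alone
- jar: small capped glass jar, 52 mm diameter, 85 mm tall, loose; origin at the centre of its underside; leave it alone
- pepper: small wooden-look canister, 48 mm diameter, 75 mm tall, loose; origin at the centre of its underside; leave it alone
- bento: orange bento box with its clip-on lid, 126 x 194 (own y) x 60 mm tall, loose; origin at the centre of its underside; leave it alone
- cutlery_case: flat closed blue plastic cutlery case, 65 x 220 (own y) x 28 mm tall, with a press button catch, loose; origin at the centre of its underside; leave it alone
Not all that is in view belongs to the job. What is shaped like the tin_b but orange or turquoise is not meant.

How it is judged:
By the outcome, as a careful person would: the job done as asked, in the order asked, and still so for the second after the job is handed in, while the arm keeps its last pose, push and grip.
It also fails if it takes over 64 s, if anything falls off the work surface, if the arm or the gripper's body presses on something with over 40 N, if the wrist force passes 120 N, or if a joint passes its speed limit or range.

ROBOT

A 6-joint arm with a two-finger parallel gripper is mounted at the origin on the work surface. World frame = base frame: x ahead of the robot, y to its left, z up, the work surface at z = 0. Lengths are in m, angles in rad, forces in N, time in s.
With the tool pointing down it reaches from about 0.35 to 0.775 m from the base axis. Payload 7.3 kg.
Tool frame: the origin (TCP) lies at the centre of the arm's flange, where the gripper is bolted on; the fingertips stand 178 mm ahead of it and the grasp point (between the pads) lies 159 mm ahead of it; z points along the fingers, y is the line along which they close (so a half turn about z gives the same grasp; the last joint's range is limited). The gripper opens to 92 mm and grips with 3 to 60 N. Pads are 19 mm wide; open, the fingers measure 130 mm over their backs; the gripper's body (75 mm by 190 mm) begins 47 mm behind the grasp point.
Start: joints at [-1.263, 0.342, 1.524, -0, 1.275, -0.146], TCP at [0.23, -0.472, 0.405] pointing down, gripper open.
Joint ranges: [-2.53, 2.53], [-0.77, 2.02], [0.04, 2.7], [-1, 4.14], [0.28, 2.66], [-3.11, 3.11]. Speed limits (rad/s): [2.57, 2.57, 3.14, 3.14, 3.14, 3.14].

INTERFACE

Orientations are given as [roll, pitch, yaw] about the fixed x, y, z axes, in that order (R = Rz(yaw) Ry(pitch) Rx(roll)).
In Python, from cell import robot gives the robot as it stands.
- The arm moves only by the tool jog_arm, called after "Request:" as name(argument=value, ...) on one line, values as JSON. Schema: {"type":"object","properties":{"deltas":{"type":"array","items":{"type":"number"},"minItems":6,"maxItems":48},"aperture":{"type":"number"},"clamp_n":{"type":"number"},"only":{"type":"string"},"quiet":{"type":"boolean"},"lines":{"type":"string"}},"required":["deltas"],"additionalProperties":false}. deltas is one flat list of numbers that holds 1 to 8 rows one after another, with no inner brackets; each row has 6 numbers: dx, dy, dz in normalised numbers (1 is 80 cm), then a rotation vector rx, ry, rz in shares of 2 pi rad (1.0 is 2 pi rad); each row shifts and turns the commanded pose from where the row before left it, along the tool's axes as they then stand; what a row does not reach is not made up. A row lasts 1/12 s, in which the tool goes at most 0.0417 m and 0.125 rad, less where a joint would pass 70% of its speed; a pose out of reach is approached as far as the arm can. aperture is the finger opening in m, set as the call begins (left out keeps the last). The fingers move at their own pace and stop on an object; clamp_n is the grip in N (left out, the last holds). Time passes only in rows, so rows that do not move let the fingers close. The tool returns the time, the measured TCP pose, the force, the opening and the grip force at its end. only (a regular expression) keeps the lines of the reply that match it, lines (a string "A,B") keeps lines A to B, and quiet returns only ok. No shift or turn number may pass 1 either way. Input that does not fit is refused with a message, and nothing moves.
- robot.observe(): the state, without advancing time (a new reading comes with each control period).
- robot.read_camera(name): name is "scene" or "top"; returns a dict with "image" (420x560x3 uint8, red, green, blue), "fx", "fy", "cx", "cy" (pixels), "pose" (4x4, takes a point from camera to world coordinates). Camera axes: x right, y down, z forward; pixel columns grow to the right and rows downward; lengths in m; the calibration is good to about 2 mm. A picture is of the moment at which its call begins. There is no depth.
- robot.hand_in(): hands the job in; it is judged then, once.
The state is a dict: "time": time; "qpos": joint angles; "qvel": joint speeds; "joint_efforts": joint torques, N m; "tool_pos": TCP position; "tool_rot": TCP orientation; "contact_force": force on the tool from outside, world axes, zero at the start; "torque": the same for the moment, N m; "opening": finger opening in m; "grip_force": force on a finger pad.
Only numpy, scipy, OpenCV 4.12 (cv2) and the standard library are available. Lean on these libraries where they do the work, as an engineer would, in place of code of your own. Each camera call takes 0.05 s, during which the arm holds its last target. There are 200 camera calls.

## Working session

There is one attempt and no reset: what is moved stays moved. The work goes in short steps, Python scripts to look and compute and a tool call to move; the robot and the scene stay as the last step left them, time stands still between calls to the robot, and variables do not carry over. Pictures are saved under pics/ and viewed, at most 10 in all, crops included, and the job is handed in when it is done.

```bash
mkdir -p pics; python3 - <<'E'
from cell import robot
import cv2,numpy as np
for n in("top","scene"):
    c=robot.read_camera(n); cv2.imwrite(f"pics/{n}0.png",c["image"][:,:,::-1]); print(n,c["fx"],c["cx"],c["cy"],np.round(c["pose"],3).tolist())
s=robot.observe(); print(s["time"],s["tool_pos"],s["tool_rot"],s["contact_force"],s["opening"])
E
```

```text
top 474.1215281867986 279.19139963091317 202.66972050835054 [[-0.004, -0.985, 0.173, 0.427], [-1.0, 0.001, -0.017, 0.071], [0.017, -0.173, -0.985, 0.995], [0.0, 0.0, 0.0, 1.0]]
scene 449.0165427867057 277.3560300642842 204.79633323049202 [[-0.406, 0.524, -0.749, 1.294], [0.914, 0.237, -0.33, 0.374], [0.005, -0.818, -0.575, 0.578], [0.0, 0.0, 0.0, 1.0]]
0.1 [ 0.23012354 -0.4717421   0.40411399] [-3.14023380e+00 -2.07415552e-04  4.53800346e-01] [ 0.01644347 -0.17568378  0.71004882] 0.0919097080502979
```

View pics/top0.png

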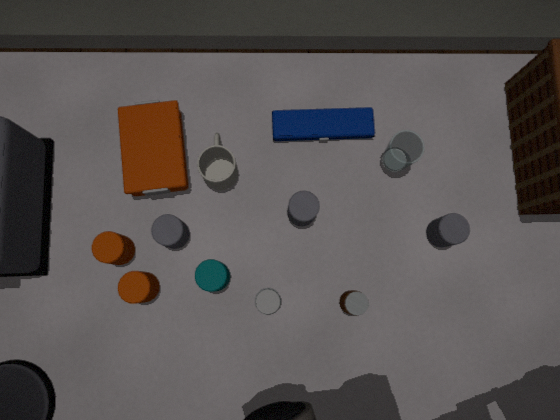

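View pics/scene0.png

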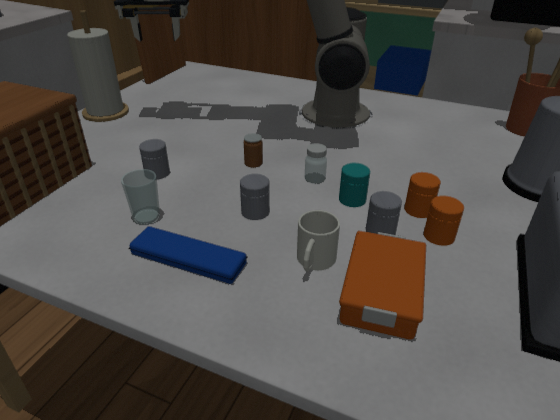

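The top view shows the three grey tins at about (168,230), (304,207) and (454,228). The two orange ones and the teal one are decoys. Next I'll fit projected cylinders to the tins.

```bash
cat > h.py <<'E'
import numpy as np,cv2
def proj(c,P):
    T=np.linalg.inv(c["pose"]); q=P@T[:3,:3].T+T[:3,3]
    return np.c_[q[:,0]/q[:,2]*c["fx"]+c["cx"],q[:,1]/q[:,2]*c["fy"]+c["cy"]]
def ray(c,u,v,z):
    d=c["pose"][:3,:3]@np.array([(u-c["cx"])/c["fx"],(v-c["cy"])/c["fy"],1]);o=c["pose"][:3,3]
    return (o+d*(z-o[2])/d[2])[:2]
def circ(x,y,z,r=.031):
    a=np.linspace(0,2*np.pi,72,endpoint=False); return np.c_[x+r*np.cos(a),y+r*np.sin(a),np.full(72,z)]
def fit(c,xy,z=.08):
    # lid centre: maximise mean outward gradient over both lid circle and hull
    g=cv2.GaussianBlur(c["image"],(0,0),1).astype(float)
    def score(x,y):
        pts=np.vstack([circ(x,y,z),circ(x,y,z-.08)]).astype(float)
        h=cv2.convexHull(proj(c,pts).astype(np.float32))[:,0]
        m=h.mean(0)
        pp=[];
        for a,b in zip(h,np.roll(h,-1,0)):
            n=max(1,int(np.linalg.norm(b-a)));pp+=[a+(b-a)*t/n for t in range(n)]
        pp=np.array(pp);d=(pp-m)/np.linalg.norm(pp-m,axis=1)[:,None]
        s=lambda q:np.array([cv2.remap(g[:,:,k].astype(np.float32),q[:,:1].astype(np.float32),q[:,1:].astype(np.float32),1)[:,0] for k in range(3)])
        return np.minimum(np.abs(s(pp+1.5*d)-s(pp-1.5*d)).sum(0),60).mean()
    best=None
    for st in(.004,.001):
        o=xy if best is None else best[1]
        best=max((score(o[0]+i*st,o[1]+j*st),(o[0]+i*st,o[1]+j*st)) for i in range(-5,6) for j in range(-5,6))
    return best
E
python3 - <<'E'
from h import *; from cell import robot
ct=robot.read_camera("top");cs=robot.read_camera("scene")
out=[]
for uv,n in(((170,229),"L"),((304,205),"M"),((455,227),"R")):
    g=ray(ct,*uv,.08)
    r=[]
    for c in(ct,cs):
        s,p=fit(c,g); r.append(p); print(n,np.round(g,3),round(s,1),np.round(p,4))
        k=5;im=c["image"][:,:,::-1].copy();m=proj(c,circ(*p,.08)).mean(0)
        x0,y0=int(m[0])-26,int(m[1])-22
        cr=cv2.resize(im[y0:y0+52,x0:x0+52],None,fx=k,fy=k,interpolation=2); cr=cv2.convertScaleAbs(cr,alpha=1.5)
        for z in(.08,0): cv2.polylines(cr,[np.int32((proj(c,circ(*p,z))-[x0-.0,y0]+.5)*k)],1,(0,255,0))
        out.append(cr)
cv2.imwrite("pics/fit.png",np.vstack([np.hstack(out[::2]),np.hstack(out[1::2])]))
for uv,z,n in(((218,160),.085,"mug"),((406,145),.1,"tumbler"),((267,301),.085,"jar"),((356,302),.075,"pepper"),((211,275),.08,"teal"),((109,247),.08,"o1"),((135,287),.08,"o2"),((185,187),.06,"bento corner"),((180,103),.06,"bc2")): print(n,np.round(ray(ct,*uv,z),3))
E
```

```text
L [0.537 0.266] 60.0 [0.5366 0.2732]
L [0.537 0.266] 52.2 [0.5356 0.2742]
M [0.583 0.006] 60.0 [0.5833 0.0062]
M [0.583 0.006] 60.0 [0.5903 0.0102]
R [ 0.539 -0.289] 60.0 [ 0.5383 -0.2847]
R [ 0.539 -0.289] 59.2 [ 0.5383 -0.2867]
mug [0.673 0.175]
tumbler [ 0.699 -0.195]
jar [0.4   0.079]
pepper [ 0.397 -0.091]
teal [0.448 0.185]
o1 [0.502 0.381]
o2 [0.426 0.328]
bento corner [0.624 0.243]
bc2 [0.802 0.259]
```

View pics/fit.png

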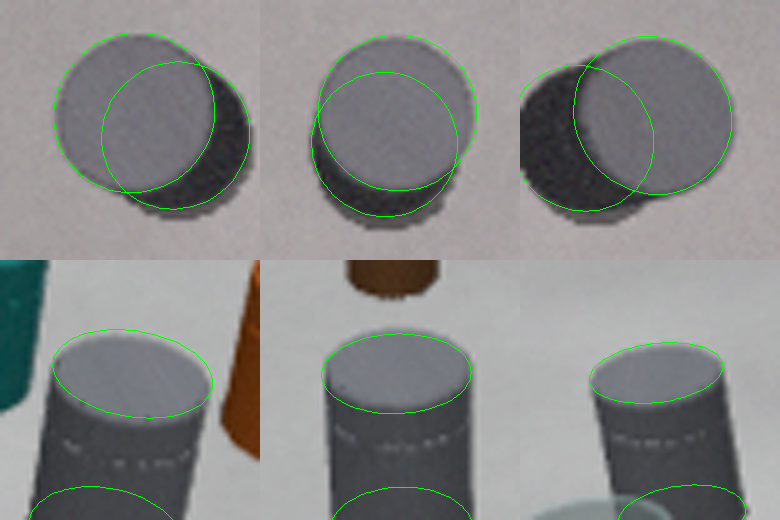

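The manual's scale: shifts go in shares of 80 cm and turns go in shares of 2 pi rad. Converting my numbers, 0.0308 m is 0.0385, -0.0187 m is -0.0234, 0.1135 rad is 0.0181.

Request:
jog_arm(deltas=[0, 0, 0, 0, 0, 0.0181, 0, 0, 0, 0, 0, 0.0181, 0, 0, 0, 0, 0, 0.0181, 0, 0, 0, 0, 0, 0.0181, 0.0385, -0.0234, 0.0088, 0, 0, 0, 0.0385, -0.0234, 0.0088, 0, 0, 0, 0.0385, -0.0234, 0.0088, 0, 0, 0, 0.0385, -0.0234, 0.0088, 0, 0, 0], aperture=0.085)

```text
time: 0.87
tool_pos: [0.3544, -0.3962, 0.3763]
tool_rot: [-3.142, 0.0, -0.001]
contact_force: [0.0, -0.8, -0.1]
opening: 0.0849
grip_force: 0.0
```

Request:
jog_arm(deltas=[0.0385, -0.0234, 0.0088, 0, 0, 0, 0.0385, -0.0234, 0.0088, 0, 0, 0, 0.0385, -0.0234, 0.0088, 0, 0, 0, 0.0385, -0.0234, 0.0088, 0, 0, 0, 0.0385, -0.0234, 0.0088, 0, 0, 0, 0.0385, -0.0234, 0.0088, 0, 0, 0, 0, 0, 0, 0, 0, 0, 0, 0, 0, 0, 0, 0])

```text
time: 1.53
tool_pos: [0.5394, -0.2834, 0.3335]
tool_rot: [-3.141, 0.002, 0.003]
contact_force: [0.0, 0.6, -0.1]
opening: 0.0853
grip_force: 0.0
```

Converted, 0.03 m is 0.0375, 0.002 m is 0.0025.

Request:
jog_arm(deltas=[-0.0013, 0.0025, 0.0313, 0, 0, 0, 0, 0, 0.0375, 0, 0, 0, 0, 0, 0.0313, 0, 0, 0, 0, 0, 0.025, 0, 0, 0, 0, 0, 0.0181, 0, 0, 0, 0, 0, 0, 0, 0, 0, 0, 0, 0, 0, 0, 0])

```text
time: 2.12
tool_pos: [0.5365, -0.2877, 0.2201]
tool_rot: [-3.141, 0.001, -0.001]
contact_force: [0.6, -0.2, 0.2]
opening: 0.085
grip_force: 0.0
```

```bash
python3 - <<'E'
from h import *; from cell import robot
o=[]
for n in("top","scene"):
    c=robot.read_camera(n); m=proj(c,np.array([[.5385,-.2855,.1]]))[0].astype(int)
    o.append(cv2.resize(c["image"][max(0,m[1]-65):m[1]+65,max(0,m[0]-65):m[0]+65,::-1],(390,390)))
cv2.imwrite("pics/r1.png",cv2.convertScaleAbs(np.hstack(o),alpha=1.4))
E
```

```text
(no output)
```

View pics/r1.png

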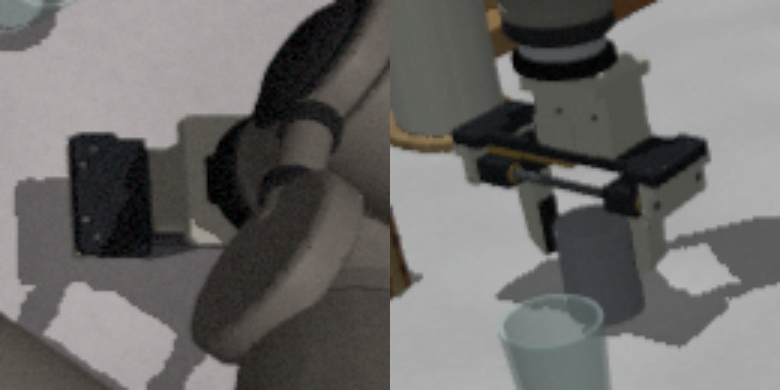

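Both fingers straddle the tin with room on each side (the tin is at about (595,265) in the right-hand panel). Gripping and lifting now.

```bash
cat > w.py <<'E'
from cell import robot
import numpy as np
r=[]
for i in range(8):
    robot.read_camera("top"); s=robot.observe(); r.append(list(s["contact_force"])+list(s["joint_efforts"][1:3]))
print("F mean",np.mean(r,0).round(2),"sd",np.std(r,0).round(2),"t",s["time"],s["tool_pos"].round(4) if hasattr(s["tool_pos"],'round') else s["tool_pos"],s["opening"],s["grip_force"])
E
python3 w.py
```

```text
F mean [ 3.600e-01  3.000e-02  1.300e-01 -5.498e+01 -2.001e+01] sd [0.29 0.49 0.49 0.29 0.11] t 2.6167 [ 0.5373 -0.2869  0.2206] 0.08517022859039795 0.0
```

Request:
jog_arm(deltas=[0, 0, 0, 0, 0, 0, 0, 0, 0, 0, 0, 0, 0, 0, 0, 0, 0, 0, 0, 0, 0, 0, 0, 0, 0, 0, 0, 0, 0, 0, 0, 0, 0, 0, 0, 0], aperture=0.05, clamp_n=30)

```text
time: 3.12
tool_pos: [0.5372, -0.287, 0.2202]
tool_rot: [3.142, -0.0, -0.0]
contact_force: [0.1, 0.0, 0.3]
opening: 0.0615
grip_force: 30.0
```

Converted, -0.015 m is -0.0188, -0.01 m is -0.0125.

Request:
jog_arm(deltas=[0, 0, -0.0063, 0, 0, 0, 0, 0, -0.0125, 0, 0, 0, 0, 0, -0.0188, 0, 0, 0, 0, 0, -0.0188, 0, 0, 0, 0, 0, -0.0125, 0, 0, 0, 0, 0, -0.0063, 0, 0, 0, 0, 0, 0, 0, 0, 0, 0, 0, 0, 0, 0, 0])

```text
time: 3.78
tool_pos: [0.5371, -0.2868, 0.2802]
tool_rot: [3.142, 0.0, -0.0]
contact_force: [-0.5, -0.9, -1.3]
opening: 0.0618
grip_force: 30.0
```

```bash
python3 w.py
```

```text
F mean [  0.06   0.07  -1.68 -55.13 -22.63] sd [0.46 0.41 0.49 0.31 0.16] t 4.1833 [ 0.5372 -0.2869  0.2798] 0.06149307147625095 29.999565482139587
```

Converted, 0.015 m is 0.0188, 0.012 m is 0.015.

Request:
jog_arm(deltas=[0, 0, 0.01, 0, 0, 0, 0, 0, 0.0188, 0, 0, 0, 0, 0, 0.0188, 0, 0, 0, 0, 0, 0.015, 0, 0, 0, 0, 0, 0.0075, 0, 0, 0, 0, 0, 0.0038, 0, 0, 0, 0, 0, 0.001, 0, 0, 0, 0, 0, 0, 0, 0, 0])

```text
time: 4.85
tool_pos: [0.5374, -0.287, 0.2206]
tool_rot: [3.141, -0.001, -0.0]
contact_force: [-0.1, -0.9, -1.0]
opening: 0.0614
grip_force: 30.0
```

Request:
jog_arm(deltas=[0, 0, 0, 0, 0, 0, 0, 0, 0, 0, 0, 0])

```text
time: 5.02
tool_pos: [0.5374, -0.287, 0.2208]
tool_rot: [3.141, -0.001, -0.0]
contact_force: [-0.3, -0.4, -1.7]
opening: 0.0621
grip_force: 30.0
```

Converted, 0.0006 m is 0.0008.

Request:
jog_arm(deltas=[0, 0, 0.0008, 0, 0, 0, 0, 0, 0, 0, 0, 0, 0, 0, 0, 0, 0, 0])

```text
time: 5.27
tool_pos: [0.5374, -0.2871, 0.2202]
tool_rot: [3.141, -0.001, -0.0]
contact_force: [-0.3, -0.4, 1.4]
opening: 0.0616
grip_force: 30.0
```

```bash
python3 w.py
```

```text
F mean [  0.52  -0.29   2.06 -53.93 -19.22] sd [0.51 0.42 0.87 0.43 0.25] t 5.6667 [ 0.5374 -0.287   0.2202] 0.06145551987904421 30.000382661819458
```

Converted, -0.03 m is -0.0375, -0.02 m is -0.025.

Request:
jog_arm(deltas=[0, 0, 0, 0, 0, 0, 0, 0, 0, 0, 0, 0, 0, 0, 0, 0, 0, 0, 0, 0, -0.025, 0, 0, 0, 0, 0, -0.0375, 0, 0, 0, 0, 0, -0.0375, 0, 0, 0, 0, 0, -0.0375, 0, 0, 0], aperture=0.085)

```text
time: 6.25
tool_pos: [0.537, -0.2868, 0.3306]
tool_rot: [-3.141, 0.001, -0.0]
contact_force: [0.8, 1.2, -0.0]
opening: 0.0852
grip_force: 0.0
```

Request:
jog_arm(deltas=[0.0071, -0.046, 0, 0, 0, 0, 0.0071, -0.046, 0, 0, 0, 0, 0.0071, -0.046, 0, 0, 0, 0, 0.0071, -0.046, 0, 0, 0, 0, 0.0071, -0.046, 0, 0, 0, 0, 0.0071, -0.046, 0, 0, 0, 0, 0.0071, -0.046, 0, 0, 0, 0, 0.0071, -0.046, 0, 0, 0, 0])

```text
time: 6.92
tool_pos: [0.5827, 0.0093, 0.3296]
tool_rot: [3.142, 0.001, -0.0]
contact_force: [-0.3, 0.7, 0.2]
opening: 0.0851
grip_force: 0.0
```

Request:
jog_arm(deltas=[0, 0, 0, 0, 0, 0, 0, 0, 0, 0, 0, 0])

```text
time: 7.08
tool_pos: [0.5828, 0.0095, 0.3295]
tool_rot: [3.141, 0.001, 0.004]
contact_force: [-0.3, 0.4, 0.4]
opening: 0.0846
grip_force: 0.0
```

Converted, 0.03 m is 0.0375, 0.0025 m is 0.0031.

Request:
jog_arm(deltas=[0, 0.0031, 0.025, 0, 0, 0, 0, 0, 0.0375, 0, 0, 0, 0, 0, 0.0313, 0, 0, 0, 0, 0, 0.025, 0, 0, 0, 0, 0, 0.0181, 0, 0, 0, 0, 0, 0, 0, 0, 0, 0, 0, 0, 0, 0, 0])

```text
time: 7.67
tool_pos: [0.5827, 0.0037, 0.2198]
tool_rot: [3.141, 0.002, -0.002]
contact_force: [-0.6, -0.5, 0.4]
opening: 0.085
grip_force: 0.0
```

Request:
jog_arm(deltas=[0, 0, 0, 0, 0, 0, 0, 0, 0, 0, 0, 0, 0, 0, 0, 0, 0, 0, 0, 0, 0, 0, 0, 0, 0, 0, 0, 0, 0, 0, 0, 0, 0, 0, 0, 0], aperture=0.05, clamp_n=30)

```text
time: 8.17
tool_pos: [0.5831, 0.005, 0.2213]
tool_rot: [3.141, -0.002, -0.0]
contact_force: [-0.4, -0.3, 6.0]
opening: 0.0614
grip_force: 30.0
```

Request:
jog_arm(deltas=[0, 0, -0.0063, 0, 0, 0, 0, 0, -0.0125, 0, 0, 0, 0, 0, -0.0188, 0, 0, 0, 0, 0, -0.0188, 0, 0, 0, 0, 0, -0.0125, 0, 0, 0, 0, 0, -0.0063, 0, 0, 0, 0, 0, 0, 0, 0, 0, 0, 0, 0, 0, 0, 0])

```text
time: 8.83
tool_pos: [0.5827, 0.005, 0.2802]
tool_rot: [3.141, 0.0, -0.0]
contact_force: [-0.4, 0.2, -2.4]
opening: 0.0618
grip_force: 30.0
```

```bash
python3 w.py
```

```text
F mean [ 4.000e-02  6.000e-02 -1.370e+00 -5.244e+01 -2.199e+01] sd [0.54 0.7  0.44 0.28 0.15] t 9.2333 [0.5828 0.005  0.2799] 0.06147168462945207 29.999850690364838
```

Converted, 0.015 m is 0.0188, 0.012 m is 0.015.

Request:
jog_arm(deltas=[0, 0, 0.01, 0, 0, 0, 0, 0, 0.0188, 0, 0, 0, 0, 0, 0.0188, 0, 0, 0, 0, 0, 0.015, 0, 0, 0, 0, 0, 0.0075, 0, 0, 0, 0, 0, 0.0025, 0, 0, 0, 0, 0, 0.0006, 0, 0, 0, 0, 0, 0, 0, 0, 0])

```text
time: 9.9
tool_pos: [0.583, 0.005, 0.2218]
tool_rot: [3.141, -0.0, -0.0]
contact_force: [1.3, 0.0, -0.4]
opening: 0.0616
grip_force: 30.0
```

```bash
python3 w.py
```

```text
F mean [  0.06  -0.25  -1.33 -53.39 -19.66] sd [0.47 0.37 0.54 0.06 0.05] t 10.3 [0.5829 0.0049 0.2219] 0.061928066657457946 29.999789893627167
```

Converted, 0.0006 m is 0.0008, 0.0005 m is 0.0006.

Request:
jog_arm(deltas=[0, 0, 0.0008, 0, 0, 0, 0, 0, 0.0006, 0, 0, 0, 0, 0, 0, 0, 0, 0, 0, 0, 0, 0, 0, 0])

```text
time: 10.63
tool_pos: [0.5829, 0.005, 0.2213]
tool_rot: [3.141, -0.001, -0.0]
contact_force: [-2.9, -0.2, 4.7]
opening: 0.0616
grip_force: 30.0
```

```bash
python3 w.py
```

```text
F mean [-2.510e+00  1.000e-02  5.570e+00 -4.977e+01 -1.906e+01] sd [0.25 0.63 0.36 0.   0.  ] t 11.0333 [0.5829 0.0049 0.2213] 0.06179118667107846 30.00083237886429
```

Converted, -0.03 m is -0.0375, -0.02 m is -0.025.

Request:
jog_arm(deltas=[0, 0, 0, 0, 0, 0, 0, 0, 0, 0, 0, 0, 0, 0, 0, 0, 0, 0, 0, 0, -0.025, 0, 0, 0, 0, 0, -0.0375, 0, 0, 0, 0, 0, -0.0375, 0, 0, 0, 0, 0, -0.0375, 0, 0, 0], aperture=0.08)

```text
time: 11.62
tool_pos: [0.5828, 0.0049, 0.3315]
tool_rot: [-3.142, 0.001, -0.0]
contact_force: [0.8, 0.1, -0.4]
opening: 0.0801
grip_force: 0.0
```

Request:
jog_arm(deltas=[-0.0073, -0.0418, 0, 0, 0, 0, -0.0073, -0.0418, 0, 0, 0, 0, -0.0073, -0.0418, 0, 0, 0, 0, -0.0073, -0.0418, 0, 0, 0, 0, -0.0073, -0.0418, 0, 0, 0, 0, -0.0073, -0.0418, 0, 0, 0, 0, -0.0073, -0.0418, 0, 0, 0, 0, -0.0073, -0.0418, 0, 0, 0, 0])

```text
time: 12.28
tool_pos: [0.536, 0.2738, 0.3305]
tool_rot: [3.141, 0.0, -0.0]
contact_force: [1.1, -0.2, -0.1]
opening: 0.08
grip_force: 0.0
```

Request:
jog_arm(deltas=[0, 0, 0, 0, 0, 0, 0, 0, 0, 0, 0, 0])

```text
time: 12.45
tool_pos: [0.5359, 0.2738, 0.3303]
tool_rot: [3.141, 0.0, 0.003]
contact_force: [-1.0, -0.5, -1.0]
opening: 0.0796
grip_force: 0.0
```

Converted, 0.03 m is 0.0375, 0.025 m is 0.0313.

Request:
jog_arm(deltas=[0.0006, 0, 0.025, 0, 0, 0, 0, 0, 0.0375, 0, 0, 0, 0, 0, 0.0313, 0, 0, 0, 0, 0, 0.025, 0, 0, 0, 0, 0, 0.0181, 0, 0, 0, 0, 0, 0, 0, 0, 0, 0, 0, 0, 0, 0, 0])

```text
time: 13.03
tool_pos: [0.5373, 0.271, 0.2207]
tool_rot: [3.141, 0.001, -0.002]
contact_force: [-0.3, 0.3, 0.5]
opening: 0.08
grip_force: 0.0
```

Request:
jog_arm(deltas=[0, 0, 0, 0, 0, 0, 0, 0, 0, 0, 0, 0, 0, 0, 0, 0, 0, 0, 0, 0, 0, 0, 0, 0, 0, 0, 0, 0, 0, 0, 0, 0, 0, 0, 0, 0], aperture=0.05, clamp_n=40)

```text
time: 13.53
tool_pos: [0.5374, 0.2724, 0.2225]
tool_rot: [-3.141, -0.002, -0.0]
contact_force: [-0.4, 1.0, 6.4]
opening: 0.0615
grip_force: 40.0
```

Request:
jog_arm(deltas=[0, 0, -0.0063, 0, 0, 0, 0, 0, -0.0125, 0, 0, 0, 0, 0, -0.0188, 0, 0, 0, 0, 0, -0.0188, 0, 0, 0, 0, 0, -0.0125, 0, 0, 0, 0, 0, -0.0063, 0, 0, 0, 0, 0, 0, 0, 0, 0, 0, 0, 0, 0, 0, 0])

```text
time: 14.2
tool_pos: [0.5368, 0.2721, 0.2809]
tool_rot: [3.141, 0.001, -0.0]
contact_force: [0.2, 0.3, -5.4]
opening: 0.0614
grip_force: 40.0
```

```bash
python3 w.py
```

```text
F mean [ 3.000e-02  3.800e-01 -5.130e+00 -5.646e+01 -2.359e+01] sd [0.34 0.6  0.54 0.31 0.17] t 14.6 [0.537  0.2721 0.2808] 0.06140590099741884 39.99791622161865
```

The left tin reads about 5.1 N against 1.7 N and 1.4 N, so it is the heaviest. Raising it.

Converted, -0.025 m is -0.0313, -0.02 m is -0.025.

Request:
jog_arm(deltas=[0, 0, -0.0125, 0, 0, 0, 0, 0, -0.025, 0, 0, 0, 0, 0, -0.0313, 0, 0, 0, 0, 0, -0.0313, 0, 0, 0, 0, 0, -0.0313, 0, 0, 0, 0, 0, -0.0188, 0, 0, 0, 0, 0, -0.0125, 0, 0, 0, 0, 0, -0.0063, 0, 0, 0])

```text
time: 15.27
tool_pos: [0.5369, 0.2722, 0.4183]
tool_rot: [-3.141, -0.003, -0.0]
contact_force: [0.5, 0.0, -5.3]
opening: 0.0615
grip_force: 40.0
```

Request:
jog_arm(deltas=[0, 0, 0, 0, 0, 0, 0, 0, 0, 0, 0, 0, 0, 0, 0, 0, 0, 0, 0, 0, 0, 0, 0, 0])

```text
time: 15.6
tool_pos: [0.5369, 0.2721, 0.4148]
tool_rot: [3.141, 0.002, -0.0]
contact_force: [-0.1, -0.1, -4.8]
opening: 0.0612
grip_force: 40.0
```

```bash
python3 - <<'E'
from cell import robot
import cv2,numpy as np
a=[robot.read_camera(n)["image"][:,:,::-1] for n in("top","scene")]
cv2.imwrite("pics/end.png",cv2.resize(cv2.convertScaleAbs(np.hstack(a),alpha=1.3),(800,300),interpolation=3))
E
```

```text
(no output)
```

View pics/end.png

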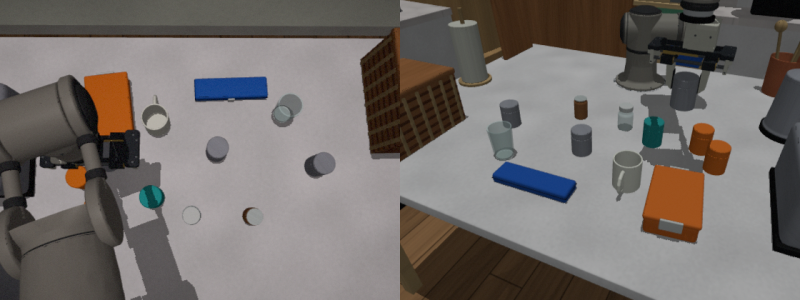

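The heaviest tin is held high and upright at about (684,90). The other two stand upright where they were, at (217,148) and (321,163) in the top view, and nothing else has moved.

```bash
python3 -c "
from cell import robot
s=robot.observe();print(s['tool_pos'],s['qvel']);print(robot.hand_in())"
```

```text
[0.53703837 0.27216782 0.41520836] [ 0.00111321 -0.00225929 -0.00574426 -0.00078183 -0.00084399  0.00069473]
the job is handed in; nothing more can be done
None
```

I weighed all three tins and handed the job in: the left one is the heaviest at about 0.52 kg (the others about 0.15–0.18 kg), held upright and still about 19 cm above its spot, with the two lighter tins standing back in place.

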